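# Square a birdhouse wall in the corner jig and weight it

### The arm

A 6-joint arm with a two-finger parallel gripper is mounted at the origin on the work surface. World frame = base frame: x ahead of the robot, y to its left, z up, the work surface at z = 0. Lengths are in m, angles in degrees, forces in N, time in s.
With the tool pointing down it reaches from about 0.35 to 0.875 m from the base axis. Payload 4.2 kg.
Tool frame: the origin (TCP) lies at the very end of the fingers, on their centre line; the grasp point (between the pads) lies 19 mm behind it; z points along the fingers, y is the line along which they close (so a half turn about z gives the same grasp; the last joint's range is limited). The gripper opens to 87 mm and grips with 3 to 60 N. Pads are 19 mm wide; open, the fingers measure 117 mm over their backs; the gripper's body (75 mm by 190 mm) begins 51 mm behind the grasp point.
Start: joints at [85.634, 22.042, 0.453, 0, -68.411, -14.817], TCP at [0.205, 0.59, 0.223] pointing down, gripper open.
Joint ranges: [-179.83, 179.83], [-69.29, 118.12], [-61.27, 80.66], [-181.25, 117.63], [-171.15, -9.14], [-177.46, 177.46]. Speed limits (degrees/s): [159.86, 159.86, 180, 180, 180, 180].

### API

Orientations are given as a 3x3 rotation matrix whose columns are the frame's x, y, z axes.
In Python, from station import monitor, cams, ticket gives the robot as it stands.
- The arm moves only by the tool drive_tool, never from a script. Its argument "moves" is a list of rows, each an object with "delta_pos": the shift along the tool's x, y, z in mm, a list of three; "turn": the turn about the tool's z in rad; "claw": the opening, from 0 (shut) to 1 (fully open). A call has 1 to 12 rows; each row shifts and turns the commanded pose from where the row before left it, along the tool's axes as they then stand; what a row does not reach is not made up. A row lasts 1/8 s, in which the tool goes at most 62.5 mm and 10.7 degrees, less where a joint would pass 70% of its speed; a pose out of reach is approached as far as the arm can. A call is refused whole if a number of a shift passes 62.5 or a number of a turn 0.188, either way. A call with a gripper value outside its range is refused whole. The fingers move at their own pace and stop on an object; the grip force is fixed at half the most. Time passes only in rows, so rows that do not move let the fingers close. It gives the time, the measured TCP pose, the force, the opening and the grip force at its end, in the units of the state.
- monitor.sense(): the state, without advancing time (a new reading comes with each control period).
- cams.capture(name): name is "side" or "top" or "wrist"; returns a dict with "color" (420x560x3 uint8, red, green, blue), "range_z" (420x560 float32, m along the optical axis (not along the pixel's ray), 0 where there is no reading), "vertical_fov" (degrees; the focal length in pixels is half the picture's height over the tangent of half this angle, whatever the lens; pixels are square), "cx", "cy" (the principal point, pixels), "extrinsics" (4x4, takes a point from camera to world coordinates). Camera axes: x right, y down, z forward; pixel columns grow to the right and rows downward; lengths in m; the calibration is good to about 2 mm. The wrist camera is an equidistant fisheye: a pixel r from the principal point sees the ray r / f radians off the axis. A picture is of the moment at which its call begins.
- ticket.finish_job(): hands the job in; it is judged then, once.
The state is a dict: "time_s": time; "joints": joint angles; "joint_velocities": joint speeds; "effort": joint torques, N m; "tcp_pos": TCP position; "ee_rot": TCP orientation; "wrist_force": force on the tool from outside, world axes, zero at the start; "moment": the same for the moment, N m; "gripper_width": opening from 0.0 (shut) to 1.0 (fully open); "gripper_force": force on a finger pad.
Only numpy, scipy, OpenCV 4.12 (cv2) and the standard library are available. Lean on these libraries where they do the work, as an engineer would, in place of code of your own. Each camera call takes 0.05 s, during which the arm holds its last target. There are 200 camera calls.

### The job

Using only pushes with the fingertips, slide the longer of the two maple wall blocks along the bench into the corner of the dark wooden jig, so that its long face lies flat against the long fence and its end is against the short stop. Then push the round stone weight across the bench up against the middle of the block's front face, so it keeps the block there. Do not lift or tip the block or the weight, and leave the other things on the bench where they are.

Things in the scene. Friction and masses are not known exactly. Their poses are not given: they have to be found in the camera images.
- jig: Fixed L-shaped corner jig of dark wood, 30 mm high, no base plate. Origin: its inner corner at bench height; +x points roughly away from the robot. The long fence's inner face is the plane x = 0, from y = 0 to -320 mm (fence 22 mm thick, beyond it). The short stop's inner face is the plane y = 0, from x = 0 to -60 mm (stop 22 mm thick, on the +y side).
- long_block: Longer maple wall block, loose, 50 (x) by 150 (y, long axis) by 36 mm high, about 0.2 kg. Origin: centre of underside. Starts on the robot's side of the fence, clear of fence and stop, up to 30 degrees out of line. Its -x long face is the front (robot side), +x goes to the fence, the +y end to the stop. Seated, its origin is at x = -25, y = -75 mm in the jig's frame.
- weight: Squat round grey stone weight, loose, 76 mm in diameter up to 30 mm, bevelled above that, 38 mm high, about 0.45 kg. Origin: centre of its underside, z up. It starts on the robot's side of the jig. Touching the block's front face, its axis is 63 mm from the block's origin along the block's -x.
- short_block: The shorter maple wall block, a bystander, loose, 50 x 95 x 36 mm high; origin: centre of underside; long axis y. Near the outer side of the short stop.
- perch_rod: Cherry perch rod, a bystander, 12 mm thick, 160 mm long along y, lying behind the fence; origin: under its middle.
- rasp: Rasp with orange handle, a bystander, 280 mm long along x (handle to -x), 28 mm high, to the right of the work; origin: under its middle.
- glue: White glue bottle with black cap, a bystander, 54 mm in diameter, 140 mm high, standing to the left; origin: centre of underside.
- tin: Low metal screw tin, a bystander, 56 mm in diameter, 40 mm high, behind the jig's corner; origin: centre of underside.
Not all that is in view belongs to the job. What is shaped like the weight but orange or pink is not meant.

How it is judged (in metres and radians):
On the way, in this order (a step that is already met when the one before it is completed fails the run):
1. the long block sits in the jig's corner, against fence and stop (x of long_block in the frame of jig between -0.029 and -0.021 m and y of long_block in the frame of jig between -0.079 and -0.07 m and angle between the x axis of long_block and the x axis of jig, either way round below 0.04 rad), for 0.2 s.
2. the weight stands against the middle of the block's front face (x of weight in the frame of long_block between -0.067 and -0.055 m and y of weight in the frame of long_block between -0.045 and 0.045 m), for 0.2 s.
At the end, for the whole second after the job is handed in: The long block is within 4 mm of both fence and stop and within 0.04 rad of parallel to the fence; the weight is within 4 mm of touching the block's front face, its axis within 45 mm of the block's middle; both are at rest (all of step 1 and all of step 2 and linear speed of each of long_block, weight below 0.01 m/s).
It fails at once if the long block or the weight is lifted or tipped (height (world z) of any of long_block, weight above 0.012 m or angle between any of long_block, weight's own z axis and vertical above 0.25 rad).
It fails at once if the short block, rod, rasp, glue bottle or tin is moved by more than 15 mm (distance of any of short_block, perch_rod, rasp, glue, tin from where it was at the start of the episode above 0.015 m).
It also fails if it takes over 72 s, if anything falls off the work surface, if the arm or the gripper's body presses on something with over 40 N, if the wrist force passes 120 N, or if a joint passes its speed limit or range.

## Working session

There is one attempt and no reset: what is moved stays moved. The work goes in short steps, Python scripts to look and compute and a tool call to move; the robot and the scene stay as the last step left them, time stands still between calls to the robot, and variables do not carry over. Pictures are saved under pics/ and viewed, at most 10 in all, crops included, and the job is handed in when it is done.

Besides the shell and the picture viewer there is one more tool, called after ">>>" by a JSON object that holds its "fn" and its "kwargs". drive_tool: Moves the arm, as the interface text tells. Its arguments: {"type":"object","properties":{"moves":{"type":"array","items":{"type":"object","properties":{"delta_pos":{"type":"array","items":{"type":"number"}},"turn":{"type":"number"},"claw":{"type":"number"}}}}},"required":["moves"]}

```bash
mkdir -p pics; ls; python3 - <<'E'
from station import monitor,cams
import cv2,numpy as np
s=monitor.sense(); print(s['time_s'],s['tcp_pos'],s['ee_rot'],s['gripper_width'])
for n in("top","side"):
    c=cams.capture(n); cv2.imwrite(f"pics/{n}0.png",c["color"][:,:,::-1]); np.savez(f"{n}0.npz",**c)
    print(n,c["vertical_fov"],c["cx"],c["cy"],c["extrinsics"].round(3))
E
```

```text
pics
0.0 [0.20515333 0.58972783 0.22146009] [[ 9.44415771e-01 -3.28752867e-01 -6.35960165e-04]
 [-3.28753468e-01 -9.44413406e-01 -2.11544299e-03]
 [ 9.48486431e-05  2.20693184e-03 -9.99997560e-01]] 0.9987006398299274
top 54.18707522110072 270.89867636542266 210.29367292759846 [[ 0.027 -0.991  0.129  0.466]
 [-0.999 -0.029 -0.018  0.031]
 [ 0.021 -0.128 -0.991  0.927]
 [ 0.     0.     0.     1.   ]]
side 57.081183412466444 273.7340850250466 202.66559238810407 [[ 0.973 -0.114  0.202  0.405]
 [-0.232 -0.512  0.827 -0.66 ]
 [ 0.009 -0.851 -0.524  0.467]
 [ 0.     0.     0.     1.   ]]
```

View pics/top0.png

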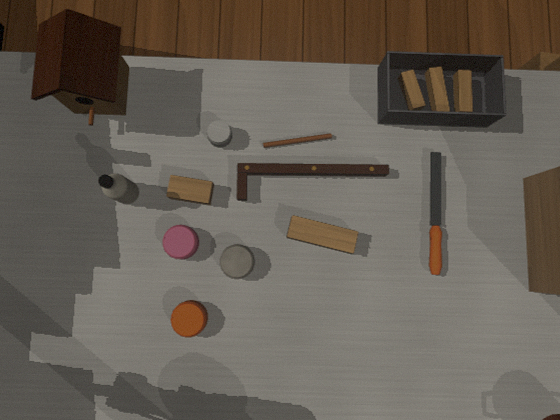

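View pics/side0.png

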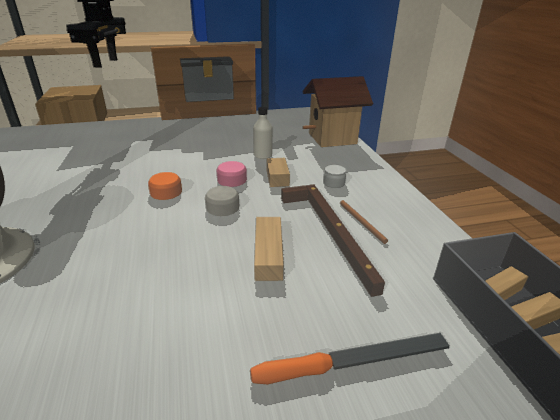

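The top view shows the jig corner near (247,175), the long block at (322,234), the grey weight at (237,261), the short block at (190,189), and the pink and orange decoys at (181,242) and (189,319). The side view agrees.

```bash
cat > h.py <<'E'
import numpy as np,cv2
def ray(c,uv,z):
    uv=np.asarray(uv,float).reshape(-1,2); f=c["color"].shape[0]/2/np.tan(np.radians(float(c["vertical_fov"]))/2)
    d=np.c_[(uv[:,0]-c["cx"])/f,(uv[:,1]-c["cy"])/f,np.ones(len(uv))]@c["extrinsics"][:3,:3].T; o=c["extrinsics"][:3,3]
    return (o+d*((z-o[2])/d[:,2])[:,None])[:,:2]
def world(c):
    h,w=c["range_z"].shape; f=h/2/np.tan(np.radians(float(c["vertical_fov"]))/2); v,u=np.mgrid[:h,:w]; r=c["range_z"]
    return np.dstack([(u-c["cx"])/f*r,(v-c["cy"])/f*r,r])@c["extrinsics"][:3,:3].T+c["extrinsics"][:3,3]
def blob(c,lo,hi,zr,box):
    """largest contour of HSV range, height range (m), pixel box u0 v0 u1 v1"""
    hsv=cv2.cvtColor(np.ascontiguousarray(c["color"]),cv2.COLOR_RGB2HSV); z=world(c)[:,:,2]
    m=cv2.inRange(hsv,lo,hi)&((z>zr[0])&(z<zr[1])).astype(np.uint8)*255
    k=np.zeros_like(m); u0,v0,u1,v1=box; k[v0:v1,u0:u1]=255; m&=k
    m=cv2.morphologyEx(m,cv2.MORPH_OPEN,np.ones((3,3),np.uint8))
    cs=cv2.findContours(m,cv2.RETR_EXTERNAL,cv2.CHAIN_APPROX_NONE)[0]
    return max(cs,key=cv2.contourArea)[:,0,:],z,m
def rect(c,cnt,z):
    r=cv2.minAreaRect((ray(c,cnt,z)*1000).astype(np.float32)); return r,cv2.boxPoints(r)
def look(c,jig=True):
    out={}
    for n,a in dict(long=((8,60,60),(28,255,255),(.026,.05),(225,150,400,300),.036),short=((8,60,60),(28,255,255),(.026,.05),(150,165,225,215),.036),
        weight=((0,0,30),(180,70,200),(.028,.055),(205,190,380,300),.034),jig=((0,0,0),(180,255,110),(.02,.045),(225,155,400,205),.030)).items():
        try: cnt,z,m=blob(c,*a[:4])
        except ValueError: print(n,'none'); continue
        r,b=rect(c,cnt,a[4]); print(n,'z %.3f'%np.median(z[m>0]),'ctr',np.round(r[0],1),'size',np.round(r[1],1),'ang %.1f'%r[2],'\n',b.round(1).tolist())
        out[n]=cnt
    return out
E
python3 - <<'E'
from h import *
c=dict(np.load("top0.npz")); o=look(c)
im=c["color"][:,:,::-1].copy()
for k in o.values(): cv2.drawContours(im,[k.reshape(-1,1,2)],-1,(0,0,255),1)
cv2.imwrite("pics/seg.png",cv2.resize(im[130:300,150:410],None,fx=3,fy=3))
# fence inner (robot-side) edge: lowest jig pixel per column right of the stop; stop inner edge: rightmost pixel per row
j=o["jig"]; 
low=np.array([[u,j[j[:,0]==u][:,1].max()+.5] for u in range(258,382,4)]); p=ray(c,low,.03)*1000; print('fence line x=a+b*y',np.polyfit(p[:,1],p[:,0],1),p[[0,-1]].round(1))
rt=np.array([[j[j[:,1]==v][:,0].max()+.5,v] for v in range(180,198,2)]); p=ray(c,rt,.03)*1000; print('stop y=a+b*x',p.round(1).tolist())
E
```

```text
long z 0.035 ctr [533.1 -97.6] size [149.5  50. ] ang 77.6 
 [[492.6000061035156, -165.3000030517578], [541.4000244140625, -176.0], [573.5999755859375, -30.0], [524.7999877929688, -19.299999237060547]]
short z 0.035 ctr [624.2 196. ] size [95.5 49.3] ang 82.2 
 [[593.2999877929688, 152.10000610351562], [642.0999755859375, 145.39999389648438], [655.0999755859375, 239.89999389648438], [606.2999877929688, 246.6999969482422]]
weight z 0.036 ctr [468.7  86.1] size [73.3 72.5] ang 46.9 
 [[417.20001220703125, 84.0999984741211], [470.20001220703125, 34.599998474121094], [520.2000122070312, 88.0999984741211], [467.29998779296875, 137.60000610351562]]
jig z 0.029 ctr [651.5 -76.5] size [ 81.4 341.3] ang 1.8 
 [[605.4000244140625, 92.80000305175781], [616.2999877929688, -248.39999389648438], [697.7000122070312, -245.6999969482422], [686.7999877929688, 95.4000015258789]]
fence line x=a+b*y [-2.07459758e-02  6.66044255e+02] [[ 664.4   45.8]
 [ 670.6 -223.1]]
stop y=a+b*x [[648.8, 70.9], [644.3, 70.8], [639.8, 70.6], [635.2, 72.7], [630.7, 72.5], [626.2, 72.4], [621.7, 72.2], [617.2, 72.0], [612.8, 71.9]]
```

View pics/seg.png

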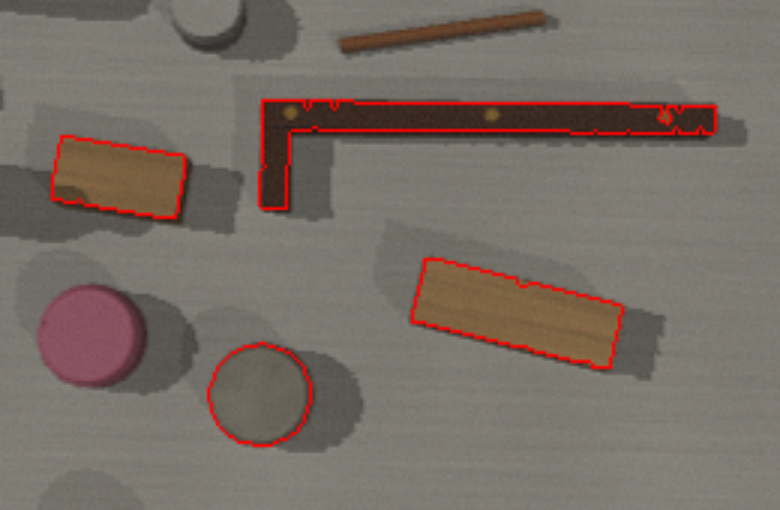

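The segmentation fits: block 149.5×50, weight about 73 mm, heights 0.035, 0.036 and 0.029.

- **Jig:** corner at about (664.5, 71.5), yaw +1.2°
- **Long block:** at (533, −98), yaw −12.4°
- **Weight:** at (469, 86)

I'll push the front face with the open fingers first, then the end of the block.

>>> {"fn": "drive_tool", "kwargs": {"moves": [{"delta_pos":[41,45.5,0],"claw":1},{"delta_pos":[41,45.5,0],"claw":1},{"delta_pos":[41,45.5,0],"claw":1},{"delta_pos":[41,45.5,0],"claw":1},{"delta_pos":[41,45.5,0],"claw":1},{"delta_pos":[41,45.5,0],"claw":1},{"delta_pos":[41,45.5,0],"claw":1},{"delta_pos":[41,45.5,0],"claw":1},{"delta_pos":[41,45.5,0],"claw":1},{"delta_pos":[41,45.5,0],"claw":1},{"delta_pos":[41,45.5,0],"claw":1},{"delta_pos":[38,46,0],"claw":1}]}}

```text
invalid input
```

>>> {"fn": "drive_tool", "kwargs": {"moves": [{"delta_pos":[41,45.5,0],"turn":0,"claw":1},{"delta_pos":[41,45.5,0],"turn":0,"claw":1},{"delta_pos":[41,45.5,0],"turn":0,"claw":1},{"delta_pos":[41,45.5,0],"turn":0,"claw":1},{"delta_pos":[41,45.5,0],"turn":0,"claw":1},{"delta_pos":[41,45.5,0],"turn":0,"claw":1},{"delta_pos":[41,45.5,0],"turn":0,"claw":1},{"delta_pos":[41,45.5,0],"turn":0,"claw":1},{"delta_pos":[41,45.5,0],"turn":0,"claw":1},{"delta_pos":[41,45.5,0],"turn":0,"claw":1},{"delta_pos":[41,45.5,0],"turn":0,"claw":1},{"delta_pos":[38,46,0],"turn":0,"claw":1}]}}

```text
time_s: 1.6
tcp_pos: [0.488, -0.0886, 0.2224]
ee_rot: [[0.944, -0.329, -0.0], [-0.329, -0.944, 0.0], [-0.0, -0.0, -1.0]]
wrist_force: [0.9, 0.3, -0.4]
gripper_width: 1.001
gripper_force: 0.0
```

>>> {"fn": "drive_tool", "kwargs": {"moves": [{"delta_pos":[0,0,30],"turn":-0.119,"claw":1},{"delta_pos":[0,0,30],"turn":0,"claw":1},{"delta_pos":[0,0,30],"turn":0,"claw":1},{"delta_pos":[0,0,30],"turn":0,"claw":1},{"delta_pos":[0,0,30],"turn":0,"claw":1},{"delta_pos":[0,0,20],"turn":0,"claw":1},{"delta_pos":[0,0,15],"turn":0,"claw":1},{"delta_pos":[0,0,15],"turn":0,"claw":1},{"delta_pos":[0,0,10],"turn":0,"claw":1},{"delta_pos":[0,0,0],"turn":0,"claw":1}]}}

```text
time_s: 2.85
tcp_pos: [0.487, -0.0866, 0.0119]
ee_rot: [[0.977, -0.214, -0.002], [-0.214, -0.977, -0.0], [-0.002, 0.001, -1.0]]
wrist_force: [-0.2, -0.6, 0.9]
gripper_width: 0.998
gripper_force: 0.0
```

```bash
python3 - <<'E'
from station import cams
import cv2
c=cams.capture("side"); cv2.imwrite("pics/side1.png",c["color"][120:340,130:420,::-1].repeat(2,0).repeat(2,1))
E
```

```text
(no output)
```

View pics/side1.png

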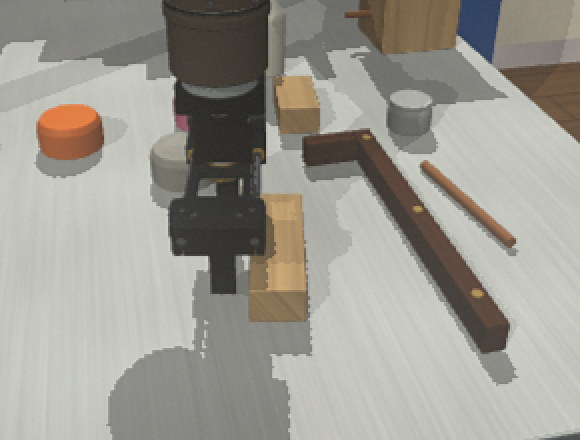

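The fingers stand beside the block's front face, parallel and clear of it. I'll push now, turning gradually toward the fence.

>>> {"fn": "drive_tool", "kwargs": {"moves": [{"delta_pos":[8,0,0],"turn":0,"claw":1},{"delta_pos":[8,0,0],"turn":0,"claw":1},{"delta_pos":[8,0,0],"turn":-0.03,"claw":1},{"delta_pos":[8,0,0],"turn":-0.03,"claw":1},{"delta_pos":[8,0,0],"turn":-0.03,"claw":1},{"delta_pos":[8,0,0],"turn":-0.03,"claw":1},{"delta_pos":[8,0,0],"turn":-0.03,"claw":1},{"delta_pos":[8,0,0],"turn":-0.03,"claw":1},{"delta_pos":[8,0,0],"turn":-0.03,"claw":1},{"delta_pos":[8,0,0],"turn":-0.027,"claw":1},{"delta_pos":[0,0,0],"turn":0,"claw":1}]}}

```text
time_s: 4.28
tcp_pos: [0.5682, -0.0969, 0.0126]
ee_rot: [[1.0, 0.022, 0.002], [0.022, -1.0, 0.0], [0.002, -0.0, -1.0]]
wrist_force: [-0.2, -0.4, -0.3]
gripper_width: 0.998
gripper_force: 0.0
```

```bash
python3 - <<'E'
from station import cams
from h import *
c=cams.capture("top"); look(c); cv2.imwrite("pics/top2.png",c["color"][130:300,150:410,::-1].repeat(3,0).repeat(3,1))
E
```

```text
long z 0.029 ctr [680.5 -75. ] size [11.4 15.7] ang 1.8 
 [[674.5999755859375, -67.4000015258789], [675.0999755859375, -83.0999984741211], [686.4000244140625, -82.69999694824219], [685.9000244140625, -67.0]]
short z 0.035 ctr [625.6 207.2] size [73.  49.6] ang 82.2 
 [[596.0, 174.39999389648438], [645.2000122070312, 167.60000610351562], [655.0999755859375, 239.89999389648438], [606.0, 246.6999969482422]]
weight none
jig z 0.029 ctr [673.5 -24.8] size [ 34.2 235.5] ang 1.8 
 [[652.7000122070312, 92.30000305175781], [660.2000122070312, -143.0], [694.4000244140625, -141.89999389648438], [686.7999877929688, 93.4000015258789]]
```

View pics/top2.png

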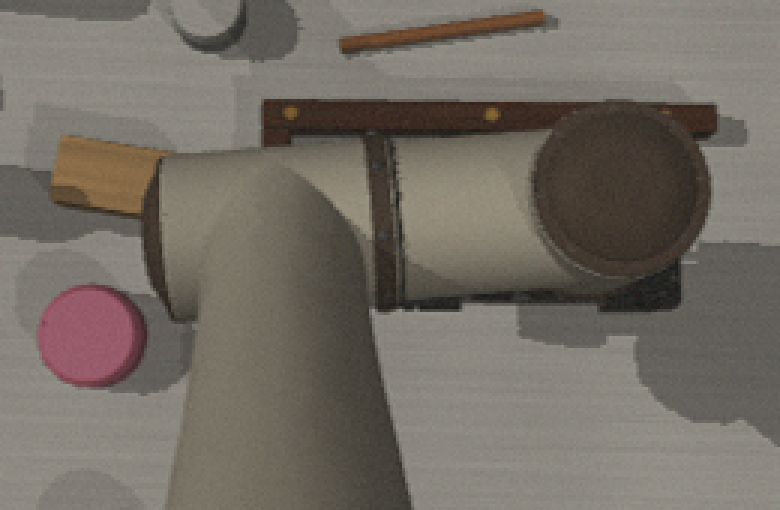

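The arm covers the block in this view, so force and position will have to guide me. I'll push on to the fence.

>>> {"fn": "drive_tool", "kwargs": {"moves": [{"delta_pos":[6,0,0],"turn":0,"claw":1},{"delta_pos":[6,0,0],"turn":0,"claw":1},{"delta_pos":[6,0,0],"turn":0,"claw":1},{"delta_pos":[6,0,0],"turn":0,"claw":1},{"delta_pos":[6,0,0],"turn":0,"claw":1},{"delta_pos":[4,0,0],"turn":0,"claw":1},{"delta_pos":[3,0,0],"turn":0,"claw":1},{"delta_pos":[0,0,0],"turn":0,"claw":1}]}}

```text
time_s: 5.32
tcp_pos: [0.6043, -0.0962, 0.0126]
ee_rot: [[1.0, 0.021, 0.001], [0.021, -1.0, 0.0], [0.001, 0.0, -1.0]]
wrist_force: [0.1, -0.3, -0.2]
gripper_width: 1.001
gripper_force: 0.0
```

>>> {"fn": "drive_tool", "kwargs": {"moves": [{"delta_pos":[2,0,0],"turn":0,"claw":1},{"delta_pos":[2,0,0],"turn":0,"claw":1},{"delta_pos":[0,0,0],"turn":0,"claw":1}]}}

```text
time_s: 5.7
tcp_pos: [0.608, -0.0962, 0.0126]
ee_rot: [[1.0, 0.021, 0.001], [0.021, -1.0, -0.0], [0.001, 0.0, -1.0]]
wrist_force: [-1.4, 0.9, 1.2]
gripper_width: 1.0
gripper_force: 0.4
```

>>> {"fn": "drive_tool", "kwargs": {"moves": [{"delta_pos":[1.5,0,0],"turn":0,"claw":1},{"delta_pos":[1.5,0,0],"turn":0,"claw":1},{"delta_pos":[0,0,0],"turn":0,"claw":1}]}}

```text
time_s: 6.08
tcp_pos: [0.6094, -0.0962, 0.0124]
ee_rot: [[1.0, 0.021, -0.003], [0.021, -1.0, -0.0], [-0.003, -0.0, -1.0]]
wrist_force: [-5.0, 0.9, 3.5]
gripper_width: 1.003
gripper_force: 2.5
```

There is fence contact: 5 N of reaction at the expected distance. I'll back off, raise, close the fingers and move past the right end.

>>> {"fn": "drive_tool", "kwargs": {"moves": [{"delta_pos":[-10,0,0],"turn":0,"claw":1},{"delta_pos":[-10,0,0],"turn":0,"claw":1},{"delta_pos":[0,0,-30],"turn":0,"claw":1},{"delta_pos":[0,0,-40],"turn":0,"claw":0},{"delta_pos":[14,35,0],"turn":0,"claw":0},{"delta_pos":[14,35,0],"turn":0,"claw":0},{"delta_pos":[14,35,0],"turn":0,"claw":0},{"delta_pos":[12,18,0],"turn":0,"claw":0},{"delta_pos":[0,0,0],"turn":0,"claw":0}]}}

```text
time_s: 7.2
tcp_pos: [0.6476, -0.2196, 0.0821]
ee_rot: [[1.0, 0.019, 0.001], [0.019, -1.0, -0.0], [0.001, 0.0, -1.0]]
wrist_force: [-0.8, 0.1, 0.1]
gripper_width: 0.403
gripper_force: 0.0
```

```bash
python3 - <<'E'
from station import cams
from h import *
c=cams.capture("side"); 
w=world(c); hsv=cv2.cvtColor(c["color"],cv2.COLOR_RGB2HSV)
m=cv2.inRange(hsv,(8,60,60),(28,255,255))>0; z=w[:,:,2]; m&=(z>.03)&(z<.042)&(w[:,:,0]>.5)&(w[:,:,0]<.68)&(abs(w[:,:,1]+.1)<.13)
p=(w[m][:,:2]*1000).astype(np.float32); print(len(p),np.median(z[m]),p.min(0),p.max(0),cv2.minAreaRect(p))
cv2.imwrite("pics/side2.png",c["color"][120:400,130:420,::-1].repeat(2,0).repeat(2,1))
E
```

```text
1358 0.035306128499372785 [ 617.2648  -229.42226] [679.913   18.6026] ((649.0787963867188, -105.74207305908203), (62.23554611206055, 248.119384765625), 0.7283992767333984)
```

View pics/side2.png

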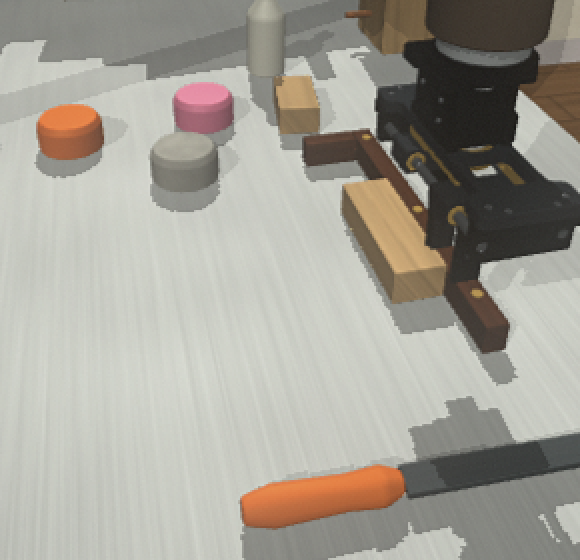

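The block lies flush on the fence and clear of the stop. The closed fingers are above its right end; I'll check that end's position from the top-face corners at crop pixels (343,186), (397,277) and (443,265).

```bash
python3 - <<'E'
from station import cams
from h import *
c=dict(np.load("side0.npz")); print((ray(c,[(301.5,213),(328.5,258.5),(351.5,252.5)],.036)*1000).round(1))
E
```

```text
[[ 617.5  -31.6]
 [ 621.1 -179.7]
 [ 666.6 -173.2]]
```

>>> {"fn": "drive_tool", "kwargs": {"moves": [{"delta_pos":[-2,0,0],"turn":0,"claw":0},{"delta_pos":[0,0,10],"turn":0,"claw":0},{"delta_pos":[0,0,20],"turn":0,"claw":0},{"delta_pos":[0,0,20],"turn":0,"claw":0},{"delta_pos":[0,0,20],"turn":0,"claw":0},{"delta_pos":[0,0,0],"turn":0,"claw":0}]}}

```text
time_s: 8.0
tcp_pos: [0.6434, -0.2175, 0.0102]
ee_rot: [[1.0, 0.022, -0.005], [0.022, -1.0, 0.001], [-0.005, -0.001, -1.0]]
wrist_force: [0.3, -0.1, -0.3]
gripper_width: 0.004
gripper_force: 0.0
```

>>> {"fn": "drive_tool", "kwargs": {"moves": [{"delta_pos":[0,-10,0],"turn":0,"claw":0},{"delta_pos":[0,-10,0],"turn":0,"claw":0},{"delta_pos":[0,-8,0],"turn":0,"claw":0},{"delta_pos":[0,-8,0],"turn":0,"claw":0},{"delta_pos":[0,-8,0],"turn":0,"claw":0},{"delta_pos":[0,-8,0],"turn":0,"claw":0},{"delta_pos":[0,-8,0],"turn":0,"claw":0},{"delta_pos":[0,-8,0],"turn":0,"claw":0},{"delta_pos":[0,-8,0],"turn":0,"claw":0},{"delta_pos":[0,-8,0],"turn":0,"claw":0},{"delta_pos":[0,-8,0],"turn":0,"claw":0},{"delta_pos":[0,-8,0],"turn":0,"claw":0}]}}

```text
time_s: 9.5
tcp_pos: [0.6434, -0.118, 0.0128]
ee_rot: [[1.0, 0.021, 0.001], [0.021, -1.0, -0.0], [0.001, 0.0, -1.0]]
wrist_force: [-0.6, -3.6, 3.4]
gripper_width: 0.005
gripper_force: 2.0
```

>>> {"fn": "drive_tool", "kwargs": {"moves": [{"delta_pos":[0,-8,0],"turn":0,"claw":0},{"delta_pos":[0,-8,0],"turn":0,"claw":0},{"delta_pos":[0,-4,0],"turn":0,"claw":0},{"delta_pos":[0,-2,0],"turn":0,"claw":0},{"delta_pos":[0,0,0],"turn":0,"claw":0}]}}

```text
time_s: 10.12
tcp_pos: [0.6424, -0.096, 0.012]
ee_rot: [[1.0, 0.021, -0.001], [0.021, -1.0, 0.001], [-0.001, -0.001, -1.0]]
wrist_force: [-0.4, -1.2, 1.2]
gripper_width: 0.005
gripper_force: 0.6
```

>>> {"fn": "drive_tool", "kwargs": {"moves": [{"delta_pos":[0,-1.5,0],"turn":0,"claw":0},{"delta_pos":[0,-1.5,0],"turn":0,"claw":0},{"delta_pos":[0,0,0],"turn":0,"claw":0}]}}

```text
time_s: 10.5
tcp_pos: [0.6422, -0.0932, 0.0121]
ee_rot: [[1.0, 0.021, -0.001], [0.021, -1.0, 0.0], [-0.001, -0.0, -1.0]]
wrist_force: [-1.1, -0.1, -0.0]
gripper_width: 0.006
gripper_force: 0.4
```

>>> {"fn": "drive_tool", "kwargs": {"moves": [{"delta_pos":[0,-1.5,0],"turn":0,"claw":0},{"delta_pos":[0,-1.5,0],"turn":0,"claw":0},{"delta_pos":[0,0,0],"turn":0,"claw":0}]}}

```text
time_s: 10.88
tcp_pos: [0.6425, -0.0901, 0.0125]
ee_rot: [[1.0, 0.021, -0.0], [0.021, -1.0, 0.0], [-0.0, -0.0, -1.0]]
wrist_force: [0.4, 0.2, -0.2]
gripper_width: 0.004
gripper_force: 0.0
```

```bash
python3 - <<'E'
from station import cams
c=cams.capture("side"); import cv2
cv2.imwrite("pics/side3.png",cv2.resize(c["color"][150:300,230:400,::-1],None,fx=4,fy=4))
E
```

```text
(no output)
```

View pics/side3.png

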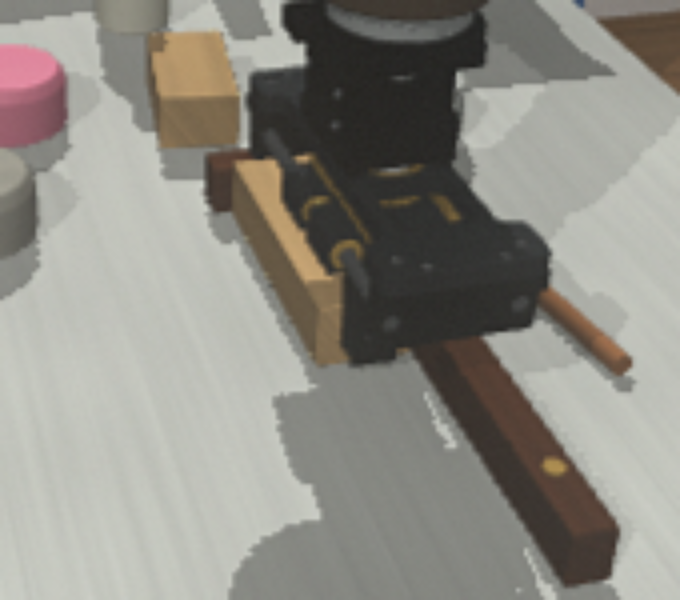

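The block's left end is at or very near the stop. I'll keep pressing until the force shows contact.

>>> {"fn": "drive_tool", "kwargs": {"moves": [{"delta_pos":[0,-1.5,0],"turn":0,"claw":0},{"delta_pos":[0,-1.5,0],"turn":0,"claw":0},{"delta_pos":[0,0,0],"turn":0,"claw":0}]}}

```text
time_s: 11.3
tcp_pos: [0.6426, -0.0878, 0.0126]
ee_rot: [[1.0, 0.021, 0.0], [0.021, -1.0, -0.0], [0.0, 0.0, -1.0]]
wrist_force: [1.1, -2.7, -0.2]
gripper_width: 0.007
gripper_force: 1.5
```

```bash
python3 - <<'E'
from h import *
c=dict(np.load("side0.npz")); print((ray(c,[(288.3,191.3),(308.3,220.8)],.036)*1000).round(1))
E
```

```text
[[614.6  60.1]
 [622.4 -61.6]]
```

>>> {"fn": "drive_tool", "kwargs": {"moves": [{"delta_pos":[0,-1.5,0],"turn":0,"claw":0},{"delta_pos":[0,0,0],"turn":0,"claw":0}]}}

```text
time_s: 11.55
tcp_pos: [0.6427, -0.0876, 0.0129]
ee_rot: [[1.0, 0.021, 0.0], [0.021, -1.0, -0.002], [0.0, 0.002, -1.0]]
wrist_force: [1.4, -7.3, 0.0]
gripper_width: 0.007
gripper_force: 3.8
```

It's against the stop: 7 N and no further travel. I'll withdraw, go to the front, and press gently once against the fence with the open fingers.

>>> {"fn": "drive_tool", "kwargs": {"moves": [{"delta_pos":[0,10,0],"turn":0,"claw":0},{"delta_pos":[0,10,0],"turn":0,"claw":0},{"delta_pos":[0,0,-30],"turn":0,"claw":0},{"delta_pos":[0,0,-40],"turn":0,"claw":1},{"delta_pos":[-20,-27,0],"turn":0,"claw":1},{"delta_pos":[-20,-27,0],"turn":0,"claw":1},{"delta_pos":[-20,-27,0],"turn":0,"claw":1},{"delta_pos":[0,-26,0],"turn":0,"claw":1},{"delta_pos":[0,0,20],"turn":0,"claw":1},{"delta_pos":[0,0,20],"turn":0,"claw":1},{"delta_pos":[0,0,20],"turn":0,"claw":1},{"delta_pos":[0,0,10],"turn":0,"claw":1}]}}

```text
time_s: 13.05
tcp_pos: [0.5801, -0.0004, 0.0116]
ee_rot: [[1.0, 0.021, -0.002], [0.021, -1.0, -0.0], [-0.002, 0.0, -1.0]]
wrist_force: [0.1, -0.5, 0.3]
gripper_width: 0.937
gripper_force: 0.0
```

>>> {"fn": "drive_tool", "kwargs": {"moves": [{"delta_pos":[5,0,0],"turn":0,"claw":1},{"delta_pos":[5,0,0],"turn":0,"claw":1},{"delta_pos":[5,0,0],"turn":0,"claw":1},{"delta_pos":[4,0,0],"turn":0,"claw":1},{"delta_pos":[3,0,0],"turn":0,"claw":1},{"delta_pos":[0,0,0],"turn":0,"claw":1}]}}

```text
time_s: 13.8
tcp_pos: [0.6028, 0.0003, 0.0126]
ee_rot: [[1.0, 0.021, 0.0], [0.021, -1.0, 0.0], [0.0, -0.0, -1.0]]
wrist_force: [-0.1, -0.4, -0.6]
gripper_width: 1.001
gripper_force: 0.0
```

>>> {"fn": "drive_tool", "kwargs": {"moves": [{"delta_pos":[2,0,0],"turn":0,"claw":1},{"delta_pos":[1.5,0,0],"turn":0,"claw":1},{"delta_pos":[1.5,0,0],"turn":0,"claw":1},{"delta_pos":[0,0,0],"turn":0,"claw":1}]}}

```text
time_s: 14.3
tcp_pos: [0.6073, 0.0003, 0.0124]
ee_rot: [[1.0, 0.021, -0.001], [0.021, -1.0, -0.0], [-0.001, 0.0, -1.0]]
wrist_force: [-1.6, -0.3, 0.9]
gripper_width: 1.0
gripper_force: 0.5
```

The block is seated: contact at the same fence depth as before. I'll back off, rise and rotate for the weight, and check where the decoys are.

>>> {"fn": "drive_tool", "kwargs": {"moves": [{"delta_pos":[-10,0,0],"turn":0,"claw":1},{"delta_pos":[-20,0,0],"turn":0,"claw":1},{"delta_pos":[-20,0,-30],"turn":0,"claw":0.5},{"delta_pos":[0,0,-40],"turn":0,"claw":0.5},{"delta_pos":[0,0,-40],"turn":0.18,"claw":0.5},{"delta_pos":[0,0,0],"turn":0.18,"claw":0.5},{"delta_pos":[0,0,0],"turn":0.18,"claw":0.5},{"delta_pos":[0,0,0],"turn":0.18,"claw":0.5},{"delta_pos":[0,0,0],"turn":0.034,"claw":0.5},{"delta_pos":[0,0,0],"turn":0,"claw":0.5}]}}

```text
time_s: 15.55
tcp_pos: [0.5574, -0.0007, 0.1225]
ee_rot: [[0.745, -0.667, -0.0], [-0.667, -0.745, 0.0], [-0.0, 0.0, -1.0]]
wrist_force: [0.6, -0.7, 0.1]
gripper_width: 0.502
gripper_force: 0.0
```

```bash
python3 - <<'E'
from h import *
from station import cams
c=dict(np.load("top0.npz"))
for n,b in dict(pink=(150,215,210,270),orange=(160,290,215,345)).items():
    for lo,hi in(((0,90,60),(14,255,255)),((150,60,60),(180,255,255))):
        try: k,z,m=blob(c,lo,hi,(.028,.06),b); print(n,cv2.minEnclosingCircle((ray(c,k,.034)*1000).astype(np.float32)))
        except ValueError: pass
c=cams.capture("top"); look(c); cv2.imwrite("pics/top4.png",c["color"][130:350,130:410,::-1].repeat(2,0).repeat(2,1))
E
```

```text
pink ((507.77008056640625, 211.3643341064453), 37.221710205078125)
orange ((345.3606872558594, 184.77342224121094), 37.14401626586914)
long z 0.029 ctr [ 682.5 -206.9] size [11.2 11.7] ang 89.8 
 [[676.5999755859375, -212.5], [688.2999877929688, -212.60000610351562], [688.2999877929688, -201.3000030517578], [676.5999755859375, -201.3000030517578]]
short z 0.035 ctr [644.1 221.2] size [20.2 39.5] ang 1.8 
 [[633.4000244140625, 240.60000610351562], [634.5999755859375, 201.1999969482422], [654.7999877929688, 201.8000030517578], [653.5, 241.3000030517578]]
weight z 0.036 ctr [468.7  87.2] size [70.6 73.3] ang 1.6 
 [[432.3999938964844, 122.80000305175781], [434.3999938964844, 49.599998474121094], [505.0, 51.5], [503.0, 124.80000305175781]]
jig z 0.029 ctr [ 681.7 -177.3] size [ 22.9 137.8] ang 1.8 
 [[668.0999755859375, -108.80000305175781], [672.5, -246.5], [695.4000244140625, -245.8000030517578], [691.0, -108.0]]
```

View pics/top4.png

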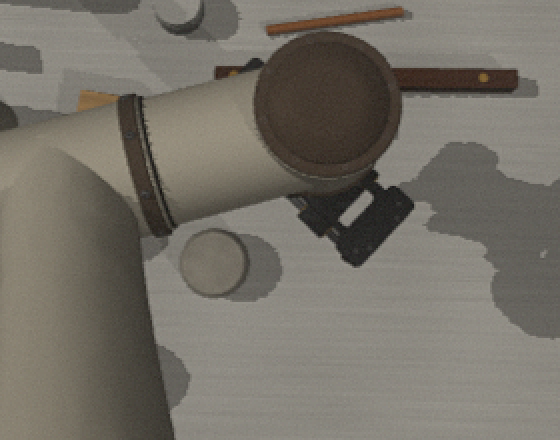

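The weight is still at (469, 87) and the decoys are clear. I'll go behind it on the diagonal and descend.

>>> {"fn": "drive_tool", "kwargs": {"moves": [{"delta_pos":[-36,-1.5,0],"turn":0,"claw":0.5},{"delta_pos":[-36,-1.5,0],"turn":0,"claw":0.5},{"delta_pos":[-36,-1.5,0],"turn":0,"claw":0.5},{"delta_pos":[-36,-1.5,0],"turn":0,"claw":0.5},{"delta_pos":[-34,0,0],"turn":0,"claw":0.5},{"delta_pos":[0,0,30],"turn":0,"claw":0.5},{"delta_pos":[0,0,30],"turn":0,"claw":0.5},{"delta_pos":[0,0,25],"turn":0,"claw":0.5},{"delta_pos":[0,0,15],"turn":0,"claw":0.5},{"delta_pos":[0,0,10],"turn":0,"claw":0.5},{"delta_pos":[0,0,0],"turn":0,"claw":0.5}]}}

```text
time_s: 16.98
tcp_pos: [0.4291, 0.1227, 0.0121]
ee_rot: [[0.744, -0.668, -0.001], [-0.668, -0.744, -0.001], [-0.0, 0.001, -1.0]]
wrist_force: [0.2, -0.7, 0.3]
gripper_width: 0.5
gripper_force: 0.0
```

>>> {"fn": "drive_tool", "kwargs": {"moves": [{"delta_pos":[5,0,0],"turn":0,"claw":0.5},{"delta_pos":[5,0,0],"turn":0,"claw":0.5},{"delta_pos":[5,0,0],"turn":0,"claw":0.5},{"delta_pos":[7,0,0],"turn":0,"claw":0.5},{"delta_pos":[7,0,0],"turn":0,"claw":0.5},{"delta_pos":[7,0,0],"turn":0,"claw":0.5},{"delta_pos":[7,0,0],"turn":0,"claw":0.5},{"delta_pos":[7,0,0],"turn":0,"claw":0.5},{"delta_pos":[7,0,0],"turn":0,"claw":0.5},{"delta_pos":[7,0,0],"turn":0,"claw":0.5}]}}

```text
time_s: 18.23
tcp_pos: [0.4772, 0.0797, 0.0125]
ee_rot: [[0.743, -0.669, -0.0], [-0.669, -0.743, -0.0], [-0.0, 0.0, -1.0]]
wrist_force: [-3.5, 2.9, 3.4]
gripper_width: 0.501
gripper_force: 2.4
```

>>> {"fn": "drive_tool", "kwargs": {"moves": [{"delta_pos":[7,0,0],"turn":0,"claw":0.5},{"delta_pos":[7,0,0],"turn":0,"claw":0.5},{"delta_pos":[7,0,0],"turn":0,"claw":0.5},{"delta_pos":[7,0,0],"turn":0,"claw":0.5},{"delta_pos":[7,0,0],"turn":0,"claw":0.5},{"delta_pos":[7,0,0],"turn":0,"claw":0.5},{"delta_pos":[6,0,0],"turn":0,"claw":0.5},{"delta_pos":[5,0,0],"turn":0,"claw":0.5},{"delta_pos":[3,0,0],"turn":0,"claw":0.5},{"delta_pos":[0,0,0],"turn":0,"claw":0.5}]}}

```text
time_s: 19.48
tcp_pos: [0.5189, 0.0423, 0.0124]
ee_rot: [[0.743, -0.669, 0.0], [-0.669, -0.743, -0.0], [0.0, -0.0, -1.0]]
wrist_force: [-1.0, 0.3, 0.3]
gripper_width: 0.5
gripper_force: 0.8
```

>>> {"fn": "drive_tool", "kwargs": {"moves": [{"delta_pos":[-15,0,0],"turn":0,"claw":0.5},{"delta_pos":[-15,0,0],"turn":0,"claw":0.5},{"delta_pos":[0,0,-35],"turn":-0.18,"claw":0.5},{"delta_pos":[0,0,-35],"turn":-0.18,"claw":0.5},{"delta_pos":[0,0,0],"turn":-0.18,"claw":0.5},{"delta_pos":[0,0,0],"turn":-0.18,"claw":0.5},{"delta_pos":[-1,24,0],"turn":-0.034,"claw":0.5},{"delta_pos":[-1,25,0],"turn":0,"claw":0.5},{"delta_pos":[0,0,0],"turn":0,"claw":0.5}]}}

```text
time_s: 20.6
tcp_pos: [0.4935, 0.0132, 0.0824]
ee_rot: [[1.0, 0.02, -0.0], [0.02, -1.0, -0.0], [-0.0, 0.0, -1.0]]
wrist_force: [0.2, 0.2, 0.1]
gripper_width: 0.5
gripper_force: 0.0
```

```bash
python3 - <<'E'
from station import cams
from h import *
c=cams.capture("top"); look(c)
c=cams.capture("side"); cv2.imwrite("pics/side5.png",cv2.resize(c["color"][120:320,150:400,::-1],None,fx=3,fy=3))
E
```

```text
long z 0.034 ctr [653.5  -3.6] size [ 69.8 160.2] ang 1.7 
 [[616.0999755859375, 75.4000015258789], [621.0, -84.69999694824219], [690.7999877929688, -82.5999984741211], [685.9000244140625, 77.5]]
short z 0.035 ctr [624.2 196. ] size [95.6 49.3] ang 82.2 
 [[593.2999877929688, 152.0], [642.0999755859375, 145.1999969482422], [655.0999755859375, 239.89999389648438], [606.2999877929688, 246.6999969482422]]
weight none
jig z 0.029 ctr [651.5 -76.5] size [ 81.4 341.3] ang 1.8 
 [[605.4000244140625, 92.80000305175781], [616.2999877929688, -248.39999389648438], [697.7000122070312, -245.6999969482422], [686.7999877929688, 95.4000015258789]]
```

View pics/side5.png

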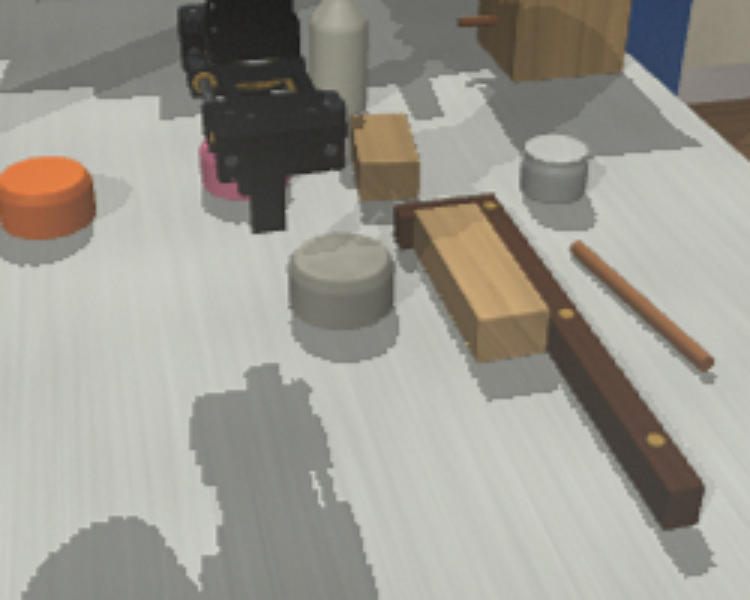

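The block sits flush in the corner. The weight's top is at about crop (341,258); I'll locate it more exactly.

```bash
python3 - <<'E'
from h import *
c=dict(np.load("side0.npz")); print(ray(c,[(263.7,206)],.036)*1000, ray(c,[(246.5,208),(281,210)],.03)*1000)
E
```

```text
[[547.80362322  11.57539893]] [[512.71567278  21.08099885]
 [581.8397746   -2.39414628]]
```

>>> {"fn": "drive_tool", "kwargs": {"moves": [{"delta_pos":[0,1,25],"turn":0,"claw":0.5},{"delta_pos":[0,0,25],"turn":0,"claw":0.5},{"delta_pos":[0,0,20],"turn":0,"claw":0.5},{"delta_pos":[0,0,0],"turn":0,"claw":0.5},{"delta_pos":[5,0,0],"turn":0,"claw":0.5},{"delta_pos":[5,0,0],"turn":0,"claw":0.5},{"delta_pos":[5,0,0],"turn":0,"claw":0.5},{"delta_pos":[5,0,0],"turn":0,"claw":0.5},{"delta_pos":[5,0,0],"turn":0,"claw":0.5},{"delta_pos":[5,0,0],"turn":0,"claw":0.5},{"delta_pos":[5,0,0],"turn":0,"claw":0.5},{"delta_pos":[3,0,0],"turn":0,"claw":0.5}]}}

```text
time_s: 22.2
tcp_pos: [0.5328, 0.0133, 0.0125]
ee_rot: [[1.0, 0.021, 0.0], [0.021, -1.0, -0.0], [0.0, 0.0, -1.0]]
wrist_force: [-3.8, -0.0, 3.0]
gripper_width: 0.503
gripper_force: 2.4
```

>>> {"fn": "drive_tool", "kwargs": {"moves": [{"delta_pos":[2,0,0],"turn":0,"claw":0.5},{"delta_pos":[2,0,0],"turn":0,"claw":0.5},{"delta_pos":[0,0,0],"turn":0,"claw":0.5}]}}

```text
time_s: 22.58
tcp_pos: [0.5369, 0.0136, 0.0125]
ee_rot: [[1.0, 0.021, 0.001], [0.021, -1.0, 0.0], [0.001, -0.0, -1.0]]
wrist_force: [-2.5, -0.9, 2.3]
gripper_width: 0.505
gripper_force: 1.8
```

>>> {"fn": "drive_tool", "kwargs": {"moves": [{"delta_pos":[1.5,0,0],"turn":0,"claw":0.5},{"delta_pos":[1.5,0,0],"turn":0,"claw":0.5},{"delta_pos":[0,0,0],"turn":0,"claw":0.5}]}}

```text
time_s: 22.95
tcp_pos: [0.5399, 0.0137, 0.0125]
ee_rot: [[1.0, 0.021, 0.001], [0.021, -1.0, 0.0], [0.001, -0.0, -1.0]]
wrist_force: [-2.1, 0.3, 1.6]
gripper_width: 0.505
gripper_force: 1.7
```

Still sliding at friction level; continuing.

>>> {"fn": "drive_tool", "kwargs": {"moves": [{"delta_pos":[1.5,0,0],"turn":0,"claw":0.5},{"delta_pos":[0,0,0],"turn":0,"claw":0.5}]}}

```text
time_s: 23.2
tcp_pos: [0.5401, 0.0136, 0.0125]
ee_rot: [[1.0, 0.021, -0.002], [0.021, -1.0, -0.0], [-0.002, 0.0, -1.0]]
wrist_force: [-4.9, 1.0, 4.4]
gripper_width: 0.507
gripper_force: 3.0
```

>>> {"fn": "drive_tool", "kwargs": {"moves": [{"delta_pos":[1.5,0,0],"turn":0,"claw":0.5},{"delta_pos":[0,0,0],"turn":0,"claw":0.5}]}}

```text
time_s: 23.45
tcp_pos: [0.5402, 0.0135, 0.0123]
ee_rot: [[1.0, 0.021, -0.005], [0.021, -1.0, -0.001], [-0.005, 0.001, -1.0]]
wrist_force: [-8.2, 1.3, 6.5]
gripper_width: 0.497
gripper_force: 4.5
```

It's in contact: the TCP has stopped and the force is rising. I'll withdraw clear and check.

>>> {"fn": "drive_tool", "kwargs": {"moves": [{"delta_pos":[-5,0,0],"turn":0,"claw":0.5},{"delta_pos":[-15,0,0],"turn":0,"claw":0.5},{"delta_pos":[-30,0,0],"turn":0,"claw":0.5},{"delta_pos":[-30,0,-20],"turn":0,"claw":0.5},{"delta_pos":[-20,0,-60],"turn":0,"claw":0.5},{"delta_pos":[0,0,-60],"turn":0,"claw":0.5},{"delta_pos":[0,0,0],"turn":0,"claw":0.5}]}}

```text
time_s: 24.32
tcp_pos: [0.4461, 0.0128, 0.1569]
ee_rot: [[1.0, 0.023, 0.014], [0.022, -1.0, 0.004], [0.014, -0.004, -1.0]]
wrist_force: [-0.0, -0.1, -0.5]
gripper_width: 0.503
gripper_force: 0.0
```

```bash
python3 - <<'E'
from station import cams
from h import *
c=cams.capture("top")
k,z,m=blob(c,(8,60,60),(28,255,255),(.032,.05),(225,150,400,300)); print('block',rect(c,k,.036))
try: k,z,m=blob(c,(0,0,30),(180,70,200),(.028,.055),(205,200,380,300)); print('weight',cv2.minEnclosingCircle((ray(c,k,.034)*1000).astype(np.float32)))
except ValueError: print('weight hidden')
a=c["color"][130:330,150:410,::-1]; b=cams.capture("side")["color"][120:320,150:410,::-1]
cv2.imwrite("pics/end.png",cv2.resize(np.hstack([a,b]),None,fx=1.5,fy=1.5))
E
```

```text
block (((643.2177734375, -2.6871185302734375), (49.41631317138672, 148.5499267578125), 1.7442145347595215), array([[616.2603 ,  70.80138],
       [620.7818 , -77.67973],
       [670.17523, -76.17561],
       [665.65375,  72.3055 ]], dtype=float32))
weight ((579.241455078125, 14.982126235961914), 37.37978744506836)
```

View pics/end.png

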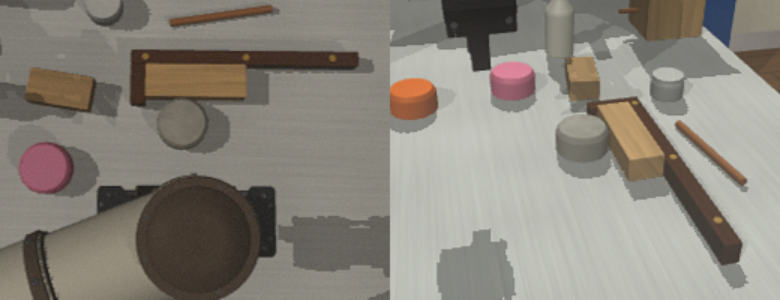

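Both views show the block flush in the corner (angle 1.7° against the jig's 1.2–1.8°). The weight touches its front face: about 63.6 mm off in x and 18–19 mm off the middle. The short block, tin and rod look undisturbed.

```bash
python3 -c "
from station import ticket
print(ticket.finish_job())"
```

```text
the job is handed in; nothing more can be done
None
```

The job is handed in: by my last camera check the long block sits flush in the jig's corner and the weight stands against its front face, about 18 mm off the middle. The hand-in gave no verdict.

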